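# Fold open the bifold instrument cupboard

### The job

Two small cupboards stand on the clinic counter. Open the one with the two-leaf folding (bifold) door: pull the door out until both leaves are fully folded together, and leave it open. Keep the door of the other, single-leaf cupboard shut.

Things in the scene. Friction and masses are not known exactly. Their poses are not given: they have to be found in the camera images.
- bifold (a joint): Turn (rad) of the folding door's left leaf about its upright pivot at the cupboard's left front edge: 0 shut, starts 0 to 0.2, grows as the middle fold comes out to the robot, stop 1.48 (fully folded). Two white leaves, each 140 wide, 15 thick, 12 to 192 mm high; the right leaf follows, its free edge in a slotted metal track on the front top. 2 to 4 N at the handle; stays where left.
- bifold_handle (a point): On the axis of the folding door's only handle, 170 mm above the counter: an upright steel bar, 12 mm thick, 85 to 194 mm high, 35 mm off the left leaf's face near the fold, held by short arms at 85 and 115 mm height. Axes turn with the left leaf: x into the leaf, y along it to the pivot, z up; the pivot lies at x +50, y +115 mm.
- bifold_pivot (a point): The left leaf's upright pivot axis, at 170 mm height, at the left (seen from the robot) front edge of the grey folding-door cupboard (220 deep, 300 wide, 207 mm high, front to the robot, turned up to 0.25 rad). Axes fixed to the cupboard: x into it, y to its left along the front, z up. At door angle a, the handle's axes are these turned by -a about z.
- plain_door (a joint): Angle (rad) of the other cupboard's door, 0 shut (as it starts), grows as it opens; friction holds it. That grey cupboard (220 deep, 260 wide, 207 mm high) stands beside the first, has no track, and one white leaf 250 mm wide, hinged at its right edge, with the same bar handle near its left edge.

How it is judged:
By the outcome, as a careful person would: the job done as asked, in the order asked, and still so for the second after the job is handed in, with the robot touching nothing.
It also fails if it takes over 35 s, if anything falls off the work surface, if the arm or the gripper's body presses on something with over 40 N, if the wrist force passes 120 N, or if a joint passes its speed limit or range.

### The arm

A 7-joint arm with a two-finger parallel gripper is mounted at the origin on the work surface. World frame = base frame: x ahead of the robot, y to its left, z up, the work surface at z = 0. Lengths are in mm, angles in rad, forces in N, time in s.
With the tool pointing down it reaches from about 400 to 875 mm from the base axis. Payload 4.4 kg.
Tool frame: the origin (TCP) lies between the finger pads; the fingertips stand 22 mm ahead of it and the grasp point (between the pads) lies 3 mm ahead of it; z points along the fingers, y is the line along which they close (so a half turn about z gives the same grasp; the last joint's range is limited). The gripper opens to 85 mm and grips with 20 to 120 N. Pads are 22 mm wide; open, the fingers measure 114 mm over their backs; the gripper's body (76 mm by 85 mm) begins 54 mm behind the grasp point. The pads swing forward as they close: fully open they stand 13 mm farther back than shut.
Start: joints at [1.068, 0.628, 0.038, 1.517, -0.027, 0.996, -0.02], TCP at [275.005, -588.974, 253.313] pointing down, gripper open.
Joint ranges: [-3.06, 3.06], [-0.37, 2.12], [-1.25, 1.32], [0.18, 2.47], [-1.1, 4.24], [0.23, 1.98], [-2.94, 2.94]. Speed limits (rad/s): [2.57, 2.57, 3.14, 3.14, 3.14, 3.14, 3.14].

### API

Orientations are given as [roll, pitch, yaw] about the fixed x, y, z axes, in that order (R = Rz(yaw) Ry(pitch) Rx(roll)).
In Python, from cell import ctrl gives the robot as it stands.
- The arm moves only by the tool step_arm, never from a script. Its argument "plan" is a list of rows, each an object of numbers: "dx", "dy", "dz": the shift along the tool's x, y, z scaled (see below); "ax", "ay", "az": the turn, a rotation vector about the tool's x, y, z scaled (see below); "gripper": the opening, from 0 (shut) to 1 (fully open). A call has 1 to 20 rows; each row shifts and turns the commanded pose from where the row before left it, along the tool's axes as they then stand; what a row does not reach is not made up. The controller multiplies each number of a shift by 0.3 m and each number of a turn by 90 degrees. A row lasts 1/8 s, in which the tool goes at most 62.5 mm and 10.7 degrees, less where a joint would pass 70% of its speed; a pose out of reach is approached as far as the arm can. A call with a number of a shift or a turn outside -1 to 1 is refused whole. A call with a gripper value outside its range is refused whole. The fingers move at their own pace and stop on an object; the grip force is fixed at half the most. Time passes only in rows, so rows that do not move let the fingers close. It gives the time, the measured TCP pose, the force, the opening and the grip force at its end, in the units of the state.
- ctrl.read_state(): the state, without advancing time (a new reading comes with each control period).
- ctrl.get_image(name): name is "scene" or "top" or "wrist"; returns a dict with "color" (400x640x3 uint8, red, green, blue), "range_z" (400x640 float32, mm along the optical axis (not along the pixel's ray), 0 where there is no reading), "fx", "fy", "cx", "cy" (pixels), "T" (4x4, takes a point from camera to world coordinates); the wrist camera has in their place "T_tool_cam" (4x4, takes a point from camera to tool coordinates, whose origin is the TCP and whose axes are the flange's). Camera axes: x right, y down, z forward; pixel columns grow to the right and rows downward; lengths in mm; the calibration is good to about 2 mm. A picture is of the moment at which its call begins: read the wrist's pose just before it.
- ctrl.finish_job(): hands the job in; it is judged then, once.
The state is a dict: "clock": time; "qpos": joint angles; "qd": joint speeds; "tau": joint torques, N m; "eef_pos": TCP position; "tool_rot": TCP orientation; "force": force on the tool from outside, world axes, zero at the start; "torque": the same for the moment, N m; "width": finger opening in mm; "gripper_force": force on a finger pad.
Only numpy, scipy, OpenCV 4.12 (cv2) and the standard library are available. Lean on these libraries where they do the work, as an engineer would, in place of code of your own. Each camera call takes 0.05 s, during which the arm holds its last target. There are 200 camera calls.

## Working session

There is one attempt and no reset: what is moved stays moved. The work goes in short steps, Python scripts to look and compute and a tool call to move; the robot and the scene stay as the last step left them, time stands still between calls to the robot, and variables do not carry over. Pictures are saved under pics/ and viewed, at most 10 in all, crops included, and the job is handed in when it is done.

Besides the shell and the picture viewer there is one more tool, called after "Request:" as name(argument=value, ...), one argument or row to a line, values as JSON. step_arm: Moves the arm, as the interface text tells. Shifts and turns lie within -1 to 1; 1 stands for 0.3 m of shift or 90 degrees of turn. Its arguments: {"type":"object","properties":{"plan":{"type":"array"}},"required":["plan"]}

```bash
mkdir -p pics; ls; python3 - <<'E'
from cell import ctrl
import cv2,numpy as np
s=ctrl.read_state();print(s['clock'],s['eef_pos'],s['tool_rot'],s['width'])
ims={}
for n in('scene','top'):
    d=ctrl.get_image(n);ims[n]=d
    np.savez(f'{n}.npz',**d)
    print(n,d['fx'],d['cx'],d['cy'],np.round(d['T'],3).tolist())
cv2.imwrite('pics/a.png',cv2.resize(np.vstack([ims[n]['color'][:,:,::-1] for n in ims]),(480,600)))
cv2.imwrite('pics/top.png',ims['top']['color'][:,:,::-1])
cv2.imwrite('pics/scene.png',ims['scene']['color'][:,:,::-1])
E
```

```text
pics
0.0 [ 274.75655153 -588.40288303  252.38435804] [-3.13963401e+00  1.33587290e-05  4.36825636e-01] 85.22657625056256
scene 464.5170932289825 325.823175970411 199.55317172337783 [[0.986, 0.157, -0.057, 694.462], [0.167, -0.909, 0.383, -390.371], [0.008, -0.387, -0.922, 1032.773], [0.0, 0.0, 0.0, 1.0]]
top 448.8118370016477 326.69558939941214 209.2092267116977 [[-0.021, -0.986, 0.164, 467.883], [-1.0, 0.022, 0.001, -2.401], [-0.005, -0.164, -0.986, 1103.142], [0.0, 0.0, 0.0, 1.0]]
```

View pics/top.png

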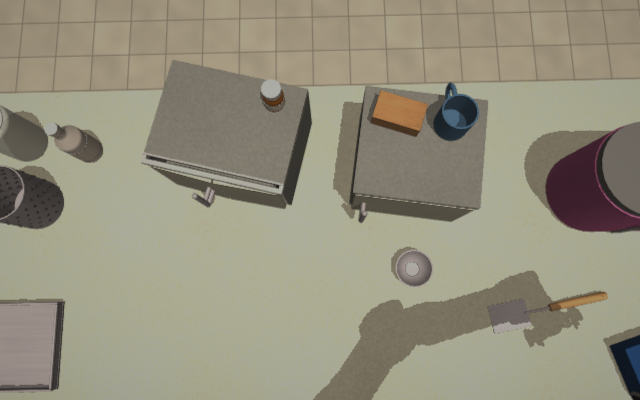

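View pics/scene.png

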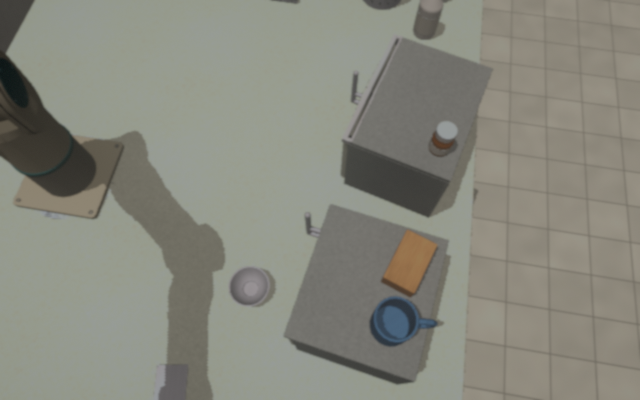

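The top view shows the bifold cupboard with its track: front-left corner near (146,158), front-right near (282,190), and the handle near (210,192). The plain cupboard is to the right, its handle near (362,212). Next I'll deproject these points.

```bash
cat > h.py <<'E'
import numpy as np
def cloud(d,T=None):
    z=np.asarray(d['range_z'],float);v,u=np.mgrid[:400,:640]
    p=np.stack([(u-d['cx'])/d['fx']*z,(v-d['cy'])/d['fy']*z,z,np.ones_like(z)],-1)
    p=p@np.asarray(d['T'] if T is None else T).T
    p[z<=0]=np.nan
    return p[...,:3]
E
python3 - <<'E'
import numpy as np,cv2
from h import *
for n in('top','scene'):
    d=dict(np.load(n+'.npz'));P=cloud(d)
    x,y,z=P[...,0],P[...,1],P[...,2]
    m=(abs(z-207)<10)&(x>350)&(x<900)&(y>0)&(y<500)
    r=cv2.minAreaRect(P[m][:,:2].astype(np.float32));print(n,m.sum(),cv2.boxPoints(r).round().tolist(),r)
    if n=='top':
        for (u,v) in[(146,158),(282,190)]:print(u,v,P[v-3:v+4:2,u].round().tolist())
        s=(slice(178,212),slice(188,220))
    else: s=(slice(66,110),slice(345,368))
    Q=P[s].reshape(-1,3);Q=Q[Q[:,2]>60]
    print(Q[np.argsort(-Q[:,2])][:45].round().astype(int).tolist())
E
```

```text
top 13417 [[649.0, 91.0], [876.0, 33.0], [950.0, 325.0], [724.0, 383.0]] ((799.7804565429688, 208.04946899414062), (301.6009826660156, 234.17901611328125), 75.69728088378906)
146 158 [[739.0, 370.0, 208.0], [735.0, 370.0, 206.0], [730.0, 370.0, 207.0], [725.0, 368.0, 210.0]]
282 190 [[664.0, 89.0, 209.0], [660.0, 88.0, 210.0], [657.0, 89.0, 204.0], [665.0, 95.0, 143.0]]
[[686, 234, 209], [684, 225, 209], [686, 223, 209], [684, 221, 209], [686, 220, 208], [686, 230, 208], [684, 228, 208], [686, 222, 208], [687, 236, 208], [684, 220, 207], [685, 224, 207], [687, 232, 207], [687, 226, 206], [685, 218, 206], [687, 228, 206], [687, 239, 205], [683, 218, 205], [683, 220, 204], [683, 223, 203], [686, 231, 203], [687, 219, 203], [688, 242, 203], [684, 225, 201], [686, 234, 201], [682, 219, 200], [684, 228, 199], [689, 247, 198], [687, 239, 198], [689, 245, 198], [687, 237, 197], [652, 269, 196], [681, 222, 196], [688, 262, 195], [690, 254, 195], [683, 223, 195], [683, 227, 195], [691, 267, 195], [686, 244, 195], [653, 274, 195], [688, 244, 194], [679, 223, 194], [688, 242, 194], [681, 227, 1
[... 279 characters left out ...]
0], [680, 166, 209], [688, 199, 209], [694, 174, 209], [685, 208, 209], [694, 177, 209], [688, 219, 209], [680, 200, 209], [683, 211, 209], [692, 174, 208], [685, 222, 208], [680, 195, 208], [678, 182, 208], [679, 190, 208], [692, 172, 208], [680, 182, 208], [684, 186, 208], [685, 194, 208], [679, 172, 208], [689, 207, 208], [681, 190, 208], [680, 185, 208], [679, 188, 208], [682, 183, 208], [674, 166, 208], [678, 185, 208], [690, 169, 208], [692, 170, 208], [689, 197, 208], [678, 195, 208], [683, 191, 207], [685, 192, 207], [690, 205, 207], [685, 197, 207], [678, 167, 207], [685, 207, 207], [681, 178, 207], [688, 205, 207], [688, 203, 207], [679, 178, 207], [680, 171, 207], [694, 173, 207]]
```

Request:
step_arm(
  plan=[
    {"dx":0.131,"dy":-0.115,"dz":-0.01,"gripper":0.6},
    {"dx":0.131,"dy":-0.115,"dz":-0.01,"gripper":0.6},
    {"dx":0.131,"dy":-0.115,"dz":-0.01,"gripper":0.6},
    {"dx":0.131,"dy":-0.115,"dz":-0.01,"gripper":0.6},
    {"dx":0.131,"dy":-0.115,"dz":-0.01,"gripper":0.6},
    {"dx":0.131,"dy":-0.115,"dz":-0.01,"gripper":0.6},
    {"dx":0.131,"dy":-0.115,"dz":-0.01,"gripper":0.6},
    {"dx":0.131,"dy":-0.115,"dz":-0.01,"gripper":0.6},
    {"dx":0.131,"dy":-0.115,"dz":-0.01,"gripper":0.6},
    {"dx":0.131,"dy":-0.115,"gripper":0.6},
    {"dx":0.131,"dy":-0.115,"gripper":0.6},
    {"dx":0.131,"dy":-0.115,"gripper":0.6},
    {"dx":0.131,"dy":-0.115,"gripper":0.6},
    {"dx":0.131,"dy":-0.115,"gripper":0.6},
    {"dx":0.131,"dy":-0.115,"gripper":0.6},
    {"dx":0.131,"dy":-0.115,"gripper":0.6},
    {"dx":0.131,"dy":-0.115,"gripper":0.6},
    {"gripper":0.6},
  ],
)

```text
invalid input
```

Request:
step_arm(
  plan=[
    {"az":-0.117,"gripper":0.6},
    {"az":-0.117,"gripper":0.6},
    {"az":-0.117,"gripper":0.6},
    {"az":-0.117,"gripper":0.6},
    {"az":-0.117,"gripper":0.6},
    {"az":-0.117,"gripper":0.6},
    {"az":-0.117,"gripper":0.6},
    {"az":-0.117,"gripper":0.6},
    {"az":-0.117,"gripper":0.6},
    {"az":-0.117,"gripper":0.6},
    {"az":-0.117,"gripper":0.6},
    {"az":-0.117,"gripper":0.6},
    {"az":-0.117,"gripper":0.6},
    {"gripper":0.6},
  ],
)

```text
invalid input
```

```bash
python3 - <<'E'
from cell import ctrl
import cv2,numpy as np
from scipy.spatial.transform import Rotation as R
from h import *
s=ctrl.read_state();print(s['clock'],s['eef_pos'],s['tool_rot'],s['qpos'],s['width'])
d=ctrl.get_image('wrist')
T=np.eye(4);T[:3,:3]=R.from_euler('xyz',s['tool_rot']).as_matrix();T[:3,3]=s['eef_pos']
T=T@d['T_tool_cam'];P=cloud(d,T);np.save('w.npy',P);print(d['T_tool_cam'].round(2).tolist())
cv2.imwrite('pics/w1.png',d['color'][:,:,::-1])
E
```

```text
0.1 [ 274.79755463 -588.48065518  252.50401487] [-3.13989458e+00 -1.95676580e-06  4.36790059e-01] [ 1.06817402  0.62922802  0.03846278  1.51824903 -0.02703354  0.99633173
 -0.01999985] 85.19401769963363
[[0.0, -0.96, -0.27, 66.98], [1.0, 0.0, -0.0, -0.1], [0.0, -0.27, 0.96, -120.26], [0.0, 0.0, 0.0, 1.0]]
```

View pics/w1.png

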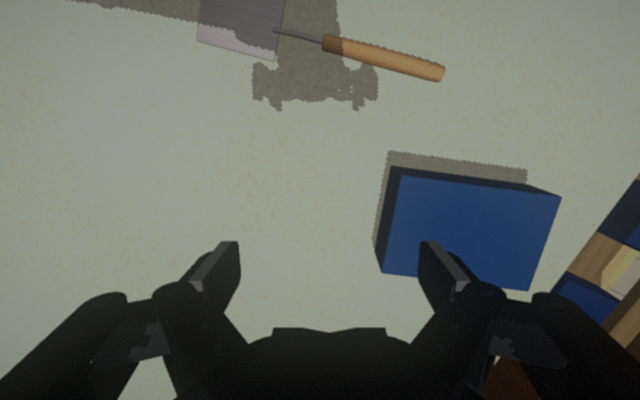

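The picture shows the arm still at its start pose: both calls were refused. I'll resend with every field filled in.

Request:
step_arm(
  plan=[
    {"dx":0.131,"dy":-0.115,"dz":-0.01,"ax":0,"ay":0,"az":0,"gripper":0.6},
    {"dx":0.131,"dy":-0.115,"dz":-0.01,"ax":0,"ay":0,"az":0,"gripper":0.6},
    {"dx":0.131,"dy":-0.115,"dz":-0.01,"ax":0,"ay":0,"az":0,"gripper":0.6},
    {"dx":0.131,"dy":-0.115,"dz":-0.01,"ax":0,"ay":0,"az":0,"gripper":0.6},
    {"dx":0.131,"dy":-0.115,"dz":-0.01,"ax":0,"ay":0,"az":0,"gripper":0.6},
    {"dx":0.131,"dy":-0.115,"dz":-0.01,"ax":0,"ay":0,"az":0,"gripper":0.6},
    {"dx":0.131,"dy":-0.115,"dz":-0.01,"ax":0,"ay":0,"az":0,"gripper":0.6},
    {"dx":0.131,"dy":-0.115,"dz":-0.01,"ax":0,"ay":0,"az":0,"gripper":0.6},
    {"dx":0.131,"dy":-0.115,"dz":-0.01,"ax":0,"ay":0,"az":0,"gripper":0.6},
    {"dx":0.131,"dy":-0.115,"dz":0,"ax":0,"ay":0,"az":0,"gripper":0.6},
    {"dx":0.131,"dy":-0.115,"dz":0,"ax":0,"ay":0,"az":0,"gripper":0.6},
    {"dx":0.131,"dy":-0.115,"dz":0,"ax":0,"ay":0,"az":0,"gripper":0.6},
    {"dx":0.131,"dy":-0.115,"dz":0,"ax":0,"ay":0,"az":0,"gripper":0.6},
    {"dx":0.131,"dy":-0.115,"dz":0,"ax":0,"ay":0,"az":0,"gripper":0.6},
    {"dx":0.131,"dy":-0.115,"dz":0,"ax":0,"ay":0,"az":0,"gripper":0.6},
    {"dx":0.131,"dy":-0.115,"dz":0,"ax":0,"ay":0,"az":0,"gripper":0.6},
    {"dx":0.131,"dy":-0.115,"dz":0,"ax":0,"ay":0,"az":0,"gripper":0.6},
    {"dx":0,"dy":0,"dz":0,"ax":0,"ay":0,"az":0,"gripper":0.6},
  ],
)

```text
clock: 2.4
eef_pos: [631.8, 231.1, 279.1]
tool_rot: [-3.138, -0.001, 0.444]
force: [-1.2, 0.2, -0.6]
width: 51.2
gripper_force: 0.0
```

Request:
step_arm(
  plan=[
    {"dx":0,"dy":0,"dz":0,"ax":0,"ay":0,"az":-0.117,"gripper":0.6},
    {"dx":0,"dy":0,"dz":0,"ax":0,"ay":0,"az":-0.117,"gripper":0.6},
    {"dx":0,"dy":0,"dz":0,"ax":0,"ay":0,"az":-0.117,"gripper":0.6},
    {"dx":0,"dy":0,"dz":0,"ax":0,"ay":0,"az":-0.117,"gripper":0.6},
    {"dx":0,"dy":0,"dz":0,"ax":0,"ay":0,"az":-0.117,"gripper":0.6},
    {"dx":0,"dy":0,"dz":0,"ax":0,"ay":0,"az":-0.117,"gripper":0.6},
    {"dx":0,"dy":0,"dz":0,"ax":0,"ay":0,"az":-0.117,"gripper":0.6},
    {"dx":0,"dy":0,"dz":0,"ax":0,"ay":0,"az":-0.117,"gripper":0.6},
    {"dx":0,"dy":0,"dz":0,"ax":0,"ay":0,"az":-0.117,"gripper":0.6},
    {"dx":0,"dy":0,"dz":0,"ax":0,"ay":0,"az":-0.117,"gripper":0.6},
    {"dx":0,"dy":0,"dz":0,"ax":0,"ay":0,"az":-0.117,"gripper":0.6},
    {"dx":0,"dy":0,"dz":0,"ax":0,"ay":0,"az":-0.117,"gripper":0.6},
    {"dx":0,"dy":0,"dz":0,"ax":0,"ay":0,"az":-0.117,"gripper":0.6},
    {"dx":0,"dy":0,"dz":0,"ax":0,"ay":0,"az":0,"gripper":0.6},
  ],
)

```text
clock: 4.15
eef_pos: [632.2, 223.8, 279.8]
tool_rot: [-3.141, -0.001, 2.823]
force: [-0.2, -0.7, 0.0]
width: 51.3
gripper_force: 0.0
```

```bash
cat > look.py <<'E'
import sys
from cell import ctrl
import cv2,numpy as np
from scipy.spatial.transform import Rotation as R
from h import *
s=ctrl.read_state();print(s['clock'],s['eef_pos'],s['tool_rot'],s['qpos'],s['width'])
d=ctrl.get_image('wrist')
T=np.eye(4);T[:3,:3]=R.from_euler('xyz',s['tool_rot']).as_matrix();T[:3,3]=s['eef_pos']
P=cloud(d,T@d['T_tool_cam']);np.save('w.npy',P)
cv2.imwrite(f'pics/{sys.argv[1]}.png',d['color'][:,:,::-1])
E
python3 look.py w2
```

```text
4.15 [632.15665277 223.77836979 279.83702639] [-3.14058588e+00 -6.43195317e-04  2.82311511e+00] [-0.02083345  0.71189319 -0.67376527  1.40662211  0.45621878  1.1822925
  0.50344179] 51.30248838980653
```

View pics/w2.png

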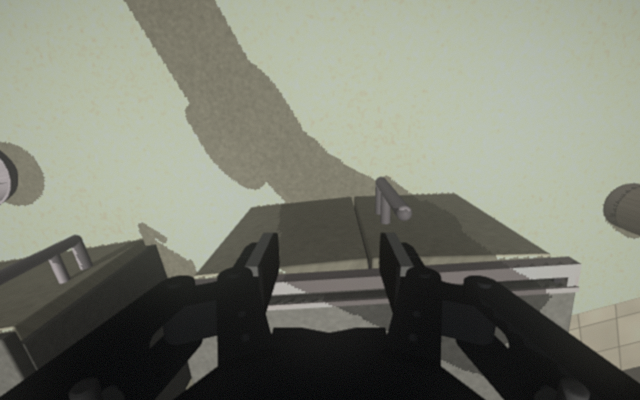

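The wrist view shows the bar handle with its top at about (404,213) and its foot near (382,182). The fold line runs near (355,200)–(368,265).

```bash
python3 - <<'E'
import numpy as np
P=np.load('w.npy')
Q=P[178:222,372:414].reshape(-1,3);Q=Q[(Q[:,2]>125)&(Q[:,2]<200)]
for a,b in((125,150),(150,175),(175,190),(190,200)):
    q=Q[(Q[:,2]>a)&(Q[:,2]<b)];print(a,len(q),np.median(q,0).round(1),q.min(0).round(),q.max(0).round())
# leaf faces
ax=np.array([.969,-.248,0]);
for nm,s in(('left',(slice(205,250),slice(415,480))),('right',(slice(210,250),slice(255,345)))):
    q=P[s].reshape(-1,3);q=q[(q[:,2]>20)&(q[:,2]<190)]
    c=np.polyfit(q[:,1],q[:,0],1);r=q[:,0]-np.polyval(c,q[:,1]);print(nm,len(q),'dx/dy',c.round(4),'yaw',-np.arctan(c[0]).round(4),r.std().round(1),q[:,:2].min(0),q[:,:2].max(0))
E
```

```text
125 111 [648.6 273.5 138.7] [647. 269. 125.] [655. 280. 150.]
150 144 [648.7 273.4 163.6] [647. 269. 150.] [654. 281. 175.]
175 130 [648.8 273.6 184.2] [647. 269. 175.] [659. 281. 190.]
190 160 [652.7 275.2 192. ] [648. 270. 190.] [659. 281. 195.]
left 2897 dx/dy [2.96100e-01 6.08663e+02] yaw -0.2879 0.3 [691.02736971 278.20386543] [719.8003205  373.54614023]
right 3224 dx/dy [2.088000e-01 6.295765e+02] yaw -0.2059 0.3 [653.65440464 115.8339529 ] [677.34553593 227.65466398]
```

Request:
step_arm(
  plan=[
    {"dx":-0.006,"dy":0.092,"dz":0,"ax":0,"ay":0,"az":0,"gripper":0.6},
    {"dx":-0.006,"dy":0.092,"dz":0,"ax":0,"ay":0,"az":-0.02,"gripper":0.6},
    {"dx":0,"dy":0,"dz":0.05,"ax":0,"ay":0,"az":0,"gripper":0.6},
    {"dx":0,"dy":0,"dz":0.1,"ax":0,"ay":0,"az":0,"gripper":0.6},
    {"dx":0,"dy":0,"dz":0,"ax":0,"ay":0,"az":0,"gripper":0.6},
  ],
)

```text
clock: 4.82
eef_pos: [651.4, 273.6, 232.0]
tool_rot: [-3.136, -0.004, 2.855]
force: [-0.3, -0.4, 0.0]
width: 51.2
gripper_force: 0.0
```

Request:
step_arm(
  plan=[
    {"dx":-0.004,"dy":0.003,"dz":0.09,"ax":0,"ay":0,"az":0,"gripper":0.6},
    {"dx":0,"dy":0,"dz":0.09,"ax":0,"ay":0,"az":0,"gripper":0.6},
    {"dx":0,"dy":0,"dz":0,"ax":0,"ay":0,"az":0,"gripper":0.6},
    {"dx":0,"dy":0,"dz":0,"ax":0,"ay":0,"az":0,"gripper":0},
    {"dx":0,"dy":0,"dz":0,"ax":0,"ay":0,"az":0,"gripper":0},
    {"dx":0,"dy":0,"dz":0,"ax":0,"ay":0,"az":0,"gripper":0},
    {"dx":0,"dy":0,"dz":0,"ax":0,"ay":0,"az":0,"gripper":0},
  ],
)

```text
clock: 5.7
eef_pos: [654.2, 275.7, 183.2]
tool_rot: [-3.14, 0.001, 2.856]
force: [-2.8, -3.8, 5.8]
width: 10.1
gripper_force: 58.5
```

Request:
step_arm(
  plan=[
    {"dx":0.0374,"dy":0.0186,"dz":0,"ax":0,"ay":0,"az":0.0637,"gripper":0},
    {"dx":0.0374,"dy":0.0186,"dz":0,"ax":0,"ay":0,"az":0.0637,"gripper":0},
    {"dx":0.0374,"dy":0.0186,"dz":0,"ax":0,"ay":0,"az":0.0637,"gripper":0},
    {"dx":0.0374,"dy":0.0186,"dz":0,"ax":0,"ay":0,"az":0.0637,"gripper":0},
    {"dx":0,"dy":0,"dz":0,"ax":0,"ay":0,"az":0,"gripper":0},
  ],
)

```text
clock: 6.32
eef_pos: [622.4, 317.0, 183.2]
tool_rot: [3.141, 0.0, 2.459]
force: [-4.1, -1.7, 6.9]
width: 10.1
gripper_force: 59.5
```

```bash
cat > chk.py <<'E'
from cell import ctrl
import numpy as np
s=ctrl.read_state();p=s['eef_pos'];y=s['tool_rot'][2]
pv=np.array([733.6,371.1]);r=p[:2]-pv;r0=np.array([654.2,275.7])-pv
an=lambda v:np.arctan2(v[1],v[0])
r1=np.array([-50,-115])
print(s['clock'],'R',np.hypot(*r),'a pos',(an(r1)-0.247-an(r)+np.pi)%(2*np.pi)-np.pi,'a yaw',np.pi-.247-y,'F',s['force'],s['torque'],s['qpos'],s['width'],s['gripper_force'])
E
python3 chk.py
```

```text
6.325 R 123.68307657564925 a pos 0.4605969828841703 a yaw 0.4355105143578424 F [-4.11125621 -1.72750712  6.93810524] [-0.246874    0.86504842 -0.10732117] [-0.23213896  0.82074519 -0.52944883  1.42290647  0.4488323   1.01835048
  0.02932024] 10.099038002397991 59.5006388425827
```

Request:
step_arm(
  plan=[
    {"dx":0.0374,"dy":0.0186,"dz":0,"ax":0,"ay":0,"az":0.0637,"gripper":0},
    {"dx":0.0374,"dy":0.0186,"dz":0,"ax":0,"ay":0,"az":0.0637,"gripper":0},
    {"dx":0.0374,"dy":0.0186,"dz":0,"ax":0,"ay":0,"az":0.0637,"gripper":0},
    {"dx":0.0374,"dy":0.0186,"dz":0,"ax":0,"ay":0,"az":0.0637,"gripper":0},
    {"dx":0.0374,"dy":0.0186,"dz":0,"ax":0,"ay":0,"az":0.0637,"gripper":0},
    {"dx":0.0374,"dy":0.0186,"dz":0,"ax":0,"ay":0,"az":0.0637,"gripper":0},
    {"dx":0.0374,"dy":0.0186,"dz":0,"ax":0,"ay":0,"az":0.0637,"gripper":0},
    {"dx":0,"dy":0,"dz":0,"ax":0,"ay":0,"az":0,"gripper":0},
  ],
)

```text
clock: 7.32
eef_pos: [614.0, 402.5, 183.2]
tool_rot: [3.137, -0.002, 1.759]
force: [1.0, 1.3, 5.8]
width: 10.4
gripper_force: 59.6
```

```bash
python3 chk.py
```

```text
7.325 R 123.65887146766234 a pos 1.17048528061503 a yaw 1.1357688043102305 F [0.99372072 1.30766432 5.82107519] [ 0.07178449 -0.08274432 -0.10787026] [-0.44858467  0.84166168 -0.34033145  1.30905309  0.29405694  1.03473615
 -0.64444735] 10.360723289037013 59.63643193244934
```

Request:
step_arm(
  plan=[
    {"dx":0.0374,"dy":0.0186,"dz":0,"ax":0,"ay":0,"az":0.0637,"gripper":0},
    {"dx":0.0374,"dy":0.0186,"dz":0,"ax":0,"ay":0,"az":0.0637,"gripper":0},
    {"dx":0.0374,"dy":0.0186,"dz":0,"ax":0,"ay":0,"az":0.0637,"gripper":0},
    {"dx":0.019,"dy":0.0093,"dz":0,"ax":0,"ay":0,"az":0.032,"gripper":0},
    {"dx":0,"dy":0,"dz":0,"ax":0,"ay":0,"az":0,"gripper":0},
  ],
)

```text
clock: 7.95
eef_pos: [629.8, 438.8, 183.1]
tool_rot: [-3.141, 0.004, 1.408]
force: [-4.4, -6.4, 10.6]
width: 10.4
gripper_force: 60.3
```

```bash
python3 chk.py
```

```text
7.95 R 123.91110227676599 a pos 1.4913958806343306 a yaw 1.4866103923316412 F [-4.3888916  -6.43015047 10.57270055] [-1.3561329   0.90908724  0.10255752] [-0.53378055  0.89013612 -0.24565161  1.17762047  0.21640374  1.10158508
 -0.95277786] 10.43980190721608 60.30512809753418
```

Request:
step_arm(
  plan=[
    {"dx":0.01,"dy":0.005,"dz":0,"ax":0,"ay":0,"az":0.01,"gripper":0},
    {"dx":0,"dy":0,"dz":0,"ax":0,"ay":0,"az":0,"gripper":0},
    {"dx":0,"dy":0,"dz":0,"ax":0,"ay":0,"az":0,"gripper":0},
  ],
)

```text
clock: 8.32
eef_pos: [629.9, 438.9, 183.1]
tool_rot: [-3.138, 0.01, 1.393]
force: [-10.5, -12.9, 15.0]
width: 10.3
gripper_force: 60.9
```

```bash
python3 chk.py
```

```text
8.325 R 123.88210821317848 a pos 1.4928467923682849 a yaw 1.502035085193706 F [-10.45636395 -12.87565744  14.95453494] [-2.51832617  2.01521519  0.24672541] [-0.53693271  0.89384514 -0.24145392  1.16857506  0.21306361  1.11278035
 -0.96550736] 10.275678056010197 60.88874638080597
```

The position no longer changes while the force rises, so the door is at its stop. Next: release, lift and look.

Request:
step_arm(
  plan=[
    {"dx":0,"dy":0,"dz":0,"ax":0,"ay":0,"az":0,"gripper":0.3},
    {"dx":0,"dy":0,"dz":0,"ax":0,"ay":0,"az":0,"gripper":0.5},
    {"dx":0,"dy":0,"dz":0,"ax":0,"ay":0,"az":0,"gripper":0.5},
    {"dx":0,"dy":0,"dz":0,"ax":0,"ay":0,"az":0,"gripper":0.5},
    {"dx":0,"dy":0,"dz":-0.08,"ax":0,"ay":0,"az":0,"gripper":0.5},
    {"dx":0,"dy":0,"dz":-0.12,"ax":0,"ay":0,"az":0,"gripper":0.5},
    {"dx":0,"dy":0,"dz":-0.12,"ax":0,"ay":0,"az":0,"gripper":0.5},
    {"dx":0,"dy":-0.15,"dz":0,"ax":0,"ay":0,"az":0,"gripper":0.5},
    {"dx":0,"dy":-0.15,"dz":0,"ax":0,"ay":0,"az":0,"gripper":0.5},
    {"dx":0,"dy":-0.15,"dz":0,"ax":0,"ay":0,"az":0,"gripper":0.5},
    {"dx":0,"dy":0,"dz":0,"ax":0,"ay":0,"az":0,"gripper":0.5},
  ],
)

```text
clock: 9.7
eef_pos: [493.9, 471.0, 278.1]
tool_rot: [-3.139, -0.001, 1.398]
force: [0.4, -0.0, 0.3]
width: 42.6
gripper_force: 0.0
```

```bash
python3 - <<'E'
from cell import ctrl
import cv2,numpy as np
from h import *
d=ctrl.get_image('top');P=cloud(d);cv2.imwrite('pics/t2.png',d['color'][:,:,::-1])
x,y,z=P[...,0],P[...,1],P[...,2]
m=(z>120)&(z<196)&(x>580)&(x<725)&(y>340)&(y<460);print(m.sum(),P[m][::max(1,m.sum()//40)].round().astype(int).tolist())
m=(z>180)&(z<196)&(x>590)&(x<700)&(y>340)&(y<420)
q=P[m];c=np.polyfit(q[:,0],q[:,1],1);print(c,np.arctan(c[0]))
E
```

```text
1980 [[724, 383, 192], [714, 348, 192], [710, 380, 189], [707, 374, 182], [705, 373, 170], [705, 373, 152], [700, 374, 156], [687, 380, 192], [685, 345, 191], [681, 381, 193], [678, 356, 193], [685, 344, 151], [672, 378, 194], [669, 352, 193], [680, 345, 131], [670, 380, 164], [666, 351, 166], [657, 386, 194], [655, 360, 192], [665, 351, 131], [649, 370, 191], [654, 354, 151], [646, 384, 178], [646, 356, 161], [637, 385, 190], [639, 361, 165], [631, 433, 192], [629, 398, 192], [626, 388, 194], [624, 387, 193], [622, 386, 189], [619, 376, 195], [619, 367, 184], [623, 365, 141], [611, 381, 192], [618, 368, 133], [605, 374, 191], [601, 396, 194], [605, 372, 150], [603, 373, 129], [593, 379, 153]]
[-2.37994917e-01  5.29001512e+02] -0.2336482393530898
```

View pics/t2.png

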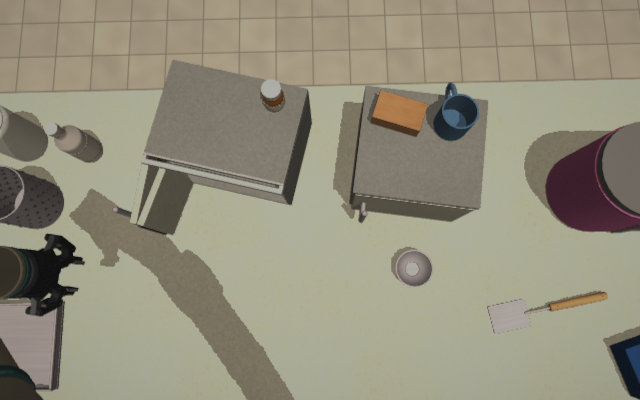

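The top view shows both leaves folded together and standing out at (150,195), the handle free at (122,211). The plain door is still shut and nothing has been knocked over. Handing in.

```bash
python3 -c "
from cell import ctrl
print(ctrl.finish_job())"
```

```text
the job is handed in; nothing more can be done
None
```

The bifold door is open to its stop with both leaves folded together, the plain door is still shut, and I handed the job in at about 10 s with the gripper clear of everything; no verdict came back.

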